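Free the pawl and turn back the cell stand's ratchet

ROBOT

A 6-joint arm with a two-finger parallel gripper is mounted at the origin on the work surface. World frame = base frame: x ahead of the robot, y to its left, z up, the work surface at z = 0. Lengths are in m, angles in rad, forces in N, time in s.
With the tool pointing down it reaches from about 0.3 to 0.775 m from the base axis. Payload 14.6 kg.
Tool frame: the origin (TCP) lies between the finger pads; the fingertips stand 8 mm ahead of it and the grasp point (between the pads) lies 11 mm behind it; z points along the fingers, y is the direction in which the jaws open and shut (so a half turn about z gives the same grasp; the last joint's range is limited). The gripper opens to 94 mm and grips with 3 to 60 N. Pads are 16 mm wide; open, the fingers measure 119 mm over their backs; the gripper's body (75 mm by 177 mm) begins 78 mm behind the grasp point.
Start: joints at [-1.319, 0.3, 1.521, -0, 1.321, -0.067], TCP at [0.172, -0.522, 0.213] pointing down, gripper open.
Joint ranges: [-3.03, 3.03], [-0.79, 2.21], [0.23, 2.52], [-1.04, 4.18], [0, 3.07], [-2.55, 2.55]. Speed limits (rad/s): [2.22, 2.22, 2.57, 3.14, 3.14, 3.14].

INTERFACE

Orientations are given as [roll, pitch, yaw] about the fixed x, y, z axes, in that order (R = Rz(yaw) Ry(pitch) Rx(roll)).
In Python, from station import ctrl, viewer, workorder gives the robot as it stands.
- The arm moves only by the tool play_rows, never from a script. Its argument "commands" is a list of rows, each an object of numbers: "dx", "dy", "dz": the shift along the tool's x, y, z in m; "ax", "ay", "az": the turn, a rotation vector about the tool's x, y, z in degrees. In form: [{"dx": .., "dy": .., "dz": .., "ax": .., "ay": .., "az": ..}, ...]. A call has exactly 5 rows; each row shifts and turns the pose as measured when the row begins, along the tool's axes as they then stand; what a row does not reach is not made up. A row lasts 1/12 s, in which the tool goes at most 41.7 mm and 7.16 degrees, less where a joint would pass 70% of its speed; a pose out of reach is approached as far as the arm can. A call with a gripper value outside its range is refused whole. "claw" is the opening, from 0 (shut) to 1 (fully open), set as the call begins (left out, the last holds). The fingers move at their own pace and stop on an object; "squeeze" is the grip in N (left out, the last holds). Time passes only in rows, so rows that do not move let the fingers close, or fill a call up. It gives the time, the measured TCP pose, the force and the opening at its end, in the units of the state.
- ctrl.get_obs(): the state, without advancing time (a new reading comes with each control period).
- viewer.camera(name): name is "scene" or "top"; returns the picture (420x560x3 uint8, red, green, blue); there is no depth.
- viewer.camera_model(name): a dict with "K" (3x3 intrinsics, pixels), "dist_coeffs" ([k1, k2, p1, p2, k3] as OpenCV has them; the pictures are not rectified), "pose" (4x4, takes a point from camera to world coordinates). Camera axes: x right, y down, z forward; pixel columns grow to the right and rows downward; lengths in m; the calibration is good to about 2 mm. A picture is of the moment at which its call begins. camera_model takes no time and is no camera call.
- workorder.hand_in(): hands the job in, once; it reports no verdict.
The state is a dict: "time_s": time; "qpos": joint angles; "joint_vel": joint speeds; "tau": joint torques, N m; "ee_pos": TCP position; "eef_rot": TCP orientation; "force": force on the tool from outside, world axes, zero at the start; "moment": the same for the moment, N m; "grip_width": finger opening in m.
Only numpy, scipy, OpenCV 4.12 (cv2) and the standard library are available. Lean on these libraries where they do the work, as an engineer would, in place of code of your own. Each camera call takes 0.05 s, during which the arm holds its last target. There are 200 camera calls.

TASK

The steel retort cell is locked in its stand: the ratchet wheel has been wound on one step and the pawl holds it there. Throw the pawl's ball lever over, away from the wheel, so that the pawl stays clear of the teeth, then turn the wing knob on the wheel back (anticlockwise from above) all the way to its stop, so that the jaw opens. Leave the pawl thrown over and the cell standing in the stand.

Things in the scene. Friction and masses are not known exactly. Their poses are not given: they have to be found in the camera images.
- knob_grip (a point): Black wing knob above the toothed steel ratchet wheel (94 mm across) on the fixed aluminium stand; not the dial on the controller box. Point: wing's centre, on the upright turning axis, 75 mm above the table. Wing: a bar 50 mm long (x), 14 thick (y), 30 high (z up), spanning 58 to 88 mm above the table; below it a hub 32 mm across, then the teeth, tops 39 mm above the table.
- spindle (a joint): Angle of wheel and wing knob, rad: 0 at the stop (jaw open), growing clockwise from above as it is wound on, at most 1.3; starts at 0.86 to 1.16. While the pawl is down a tooth blocks it from coming back below about 0.8. It stays where it is left (friction 0.06 N m).
- pawl_ball (a point): Centre of the black 22 mm ball on the pawl's lever, beside the wheel, opposite the cell, 100 mm from the knob's axis. Lever: 8 mm rod, upright with the pawl down, ball 55 mm above the level pivot pin (44 mm above the table). z: pivot to ball; x: along the pin; y: level, away from the knob. Between knob and lever a flat arm runs to the teeth, at most 47 mm above the table; above it is free.
- pawl (a joint): Pawl's angle about its pin, rad: 0 down in the teeth (lever upright), growing as the ball goes away from the knob, 1.2 at its stop (lever 69 degrees outward, nose up to 106 mm above the table, over 65 mm from the knob's axis). Loose: below about 0.5 it drops back into the teeth, beyond that it falls over to the stop and stays. Under 1 N at the ball moves it.
- cell_mid (a point): Loose steel retort cell, an upright grooved cylinder 50 mm across, 108 mm high, 0.9 kg, standing on the 14 mm base plate 115 mm from the knob's axis, between sliding jaw and back plate. Point: its centre, half-way up; z along it. Not to be handled.
Not all that is in view belongs to the job. Leave any orange or red look-alike of the part that bears cell_mid alone.

How it is judged:
On the way:
1. the pawl is thrown clear of the teeth while the wheel is still wound on (value of joint pawl above 0.9 rad and value of joint spindle above 0.6 rad), for 0.2 s.
At the end, for the whole second after the job is handed in: The wing knob is turned back to within 10 degrees (0.18 rad) of its stop, the pawl rests thrown over (beyond 0.9 rad), and the cell stands upright (within 11 degrees) within 20 mm of where it was (value of joint spindle below 0.18 rad and value of joint pawl above 0.9 rad and angle between cell_mid's own z axis and vertical below 0.2 rad and distance of cell_mid from where it was at the start of the episode below 0.02 m); the robot touches nothing.
It also fails if it takes over 42 s, if anything falls off the work surface, if the arm or the gripper's body presses on something with over 40 N, if the wrist force passes 120 N, or if a joint passes its speed limit or range.

## Working session

There is one attempt and no reset: what is moved stays moved. The work goes in short steps, Python scripts to look and compute and a tool call to move; the robot and the scene stay as the last step left them, time stands still between calls to the robot, and variables do not carry over. Pictures are saved under pics/ and viewed, about 8 in all and at most 12, crops included, and the job is handed in when it is done.

Besides the shell and the picture viewer there is one more tool, called after "Emit:" as name(argument=value, ...) on one line, values as JSON. play_rows: Moves the arm, as the interface text tells. Its arguments: {"type":"object","properties":{"commands":{"type":"array","items":{"type":"object","properties":{"dx":{"type":"number"},"dy":{"type":"number"},"dz":{"type":"number"},"ax":{"type":"number"},"ay":{"type":"number"},"az":{"type":"number"}}}},"claw":{"type":"number"},"squeeze":{"type":"number"}},"required":["commands"]}

```bash
mkdir -p pics
python3 - <<'E'
from station import ctrl, viewer
import cv2,numpy as np
print(ctrl.get_obs())
for n in("scene","top"):
    im=viewer.camera(n); cv2.imwrite(f"pics/{n}0.png",im[:,:,::-1])
    m=viewer.camera_model(n); print(n,m)
E
```

```text
{'time_s': 0.0, 'qpos': array([-1.31860136e+00,  3.00513474e-01,  1.52154858e+00, -5.49211038e-05,
        1.32072363e+00, -6.65720421e-02]), 'joint_vel': array([ 0.00161357, -0.00142103,  0.002002  , -0.00057782, -0.00122783,
       -0.00103718]), 'tau': array([ 4.41792190e-04, -5.31808448e+01, -3.52732301e+01,  7.09131989e-02,
        2.44293694e-02, -1.08625734e-04]), 'ee_pos': array([ 0.17230426, -0.52205222,  0.21287684]), 'eef_rot': array([-3.14039872e+00, -2.62854556e-05,  3.18780615e-01]), 'force': array([-0.06825119, -0.36820411,  0.94769487]), 'moment': array([-0.02466857,  0.01706849,  0.01151963]), 'grip_width': 0.09411001859369426}
scene {'K': array([[386.64061825,   0.        , 283.61955503],
       [  0.        , 386.64061825, 206.62621514],
       [  0.        ,   0.        ,   1.        ]]), 'dist_coeffs': array([-0.10985472,  0.        ,  0.        ,  0.        ,  0.        ]), 'pose': array([[ 0.49291412,  0.65457137, -0.57321199,  0.92578436],
       [ 0.87006555, -0.37433997,  0.32071096, -0.2567178 ],
       [-0.00464795, -0.65681497, -0.75403746,  0.59642912],
       [ 0.        ,  0.        ,  0.        ,  1.        ]])}
top {'K': array([[520.43924284,   0.        , 268.23826029],
       [  0.        , 520.43924284, 203.47170992],
       [  0.        ,   0.        ,   1.        ]]), 'dist_coeffs': array([-0.11954801,  0.        ,  0.        ,  0.        ,  0.        ]), 'pose': array([[-0.00728899, -0.99695406,  0.07764964,  0.47544085],
       [-0.9998628 ,  0.00611111, -0.01539595, -0.03849653],
       [ 0.01487453, -0.07775121, -0.99686182,  0.86817423],
       [ 0.        ,  0.        ,  0.        ,  1.        ]])}
```

View pics/scene0.png

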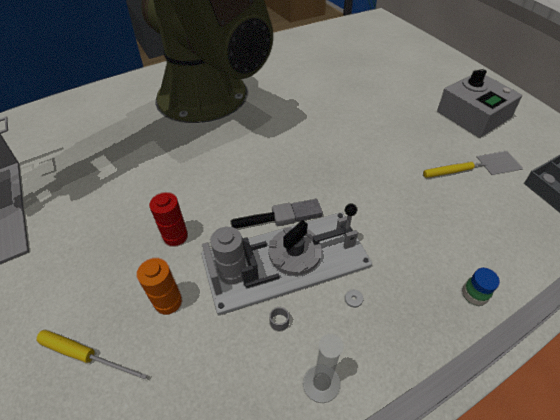

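View pics/top0.png

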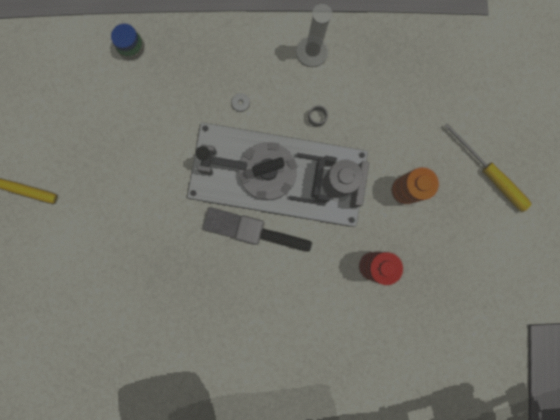

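The scene shows the stand with the wing knob at about (294,236), the pawl ball at (351,210) and the steel cell at (228,254). In the top view these are at (267,169), (205,153) and (345,176).

There are two black knobs: (478,77) on the grey controller box, and (294,236) above the toothed wheel. The second fits the description. The orange and red cylinders are look-alikes of the cell. I'll confirm in one enlarged crop.

```bash
python3 - <<'E'
import cv2,numpy as np
a=cv2.imread("pics/top0.png")[115:235,180:380]; b=cv2.imread("pics/scene0.png")[190:310,195:395]
f=lambda i:cv2.resize(cv2.convertScaleAbs(i,alpha=1.5,beta=15),(500,300),interpolation=cv2.INTER_CUBIC)
cv2.imwrite("pics/crop0.png",np.vstack([f(a),f(b)]))
E
cat > h.py <<'E'
import cv2,numpy as np
from station import ctrl, viewer
def ray(n,uv):
    m=viewer.camera_model(n); p=cv2.undistortPoints(np.array([[uv]],float),m["K"],m["dist_coeffs"])[0,0]
    T=m["pose"]; return T[:3,3],T[:3,:3]@np.array([p[0],p[1],1])
def atz(n,uv,z):
    o,d=ray(n,uv); return o+d*(z-o[2])/d[2]
def tri(uvs,uvt):
    o1,d1=ray("scene",uvs);o2,d2=ray("top",uvt)
    s=np.linalg.lstsq(np.c_[d1,-d2],o2-o1,rcond=None)[0]
    a,b=o1+s[0]*d1,o2+s[1]*d2
    return (a+b)/2,np.linalg.norm(a-b)
def proj(n,P):
    m=viewer.camera_model(n);T=np.linalg.inv(m["pose"])
    return cv2.projectPoints(np.atleast_2d(np.array(P,float)),cv2.Rodrigues(T[:3,:3])[0],T[:3,3],m["K"],m["dist_coeffs"])[0][:,0]
E
```

```text
(no output)
```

View pics/crop0.png

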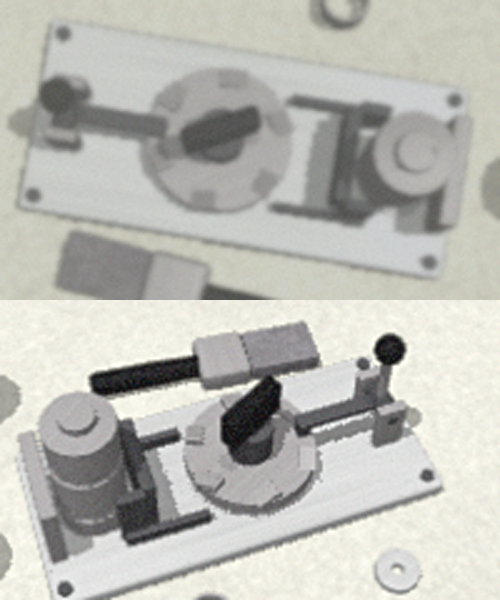

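The crop confirms the wing knob on the toothed wheel, the ball with its arm leading to the teeth, and the grey cell between jaw and back plate.

Run:
```python
from h import *
np.set_printoptions(precision=4,suppress=True)
s=lambda x,y:(180+x/2.5-.3,115+y/2.5-.3); c=lambda x,y:(195+x/2.5-.3,190+(y-300)/2.5-.3)
ball=tri(c(390,350),s(58,95)); print("ball",ball)
print("ball z.099", atz("top",s(58,95),.099),atz("scene",c(390,350),.099))
kt=atz("top",s(221,130),.086);print("knob top",kt, atz("top",s(183,143),.088),atz("top",s(258,116),.088))
print("knob scene mid",atz("scene",c(251,411),.075))
cell=tri(c(79,408),s(418,152));print("cell top",cell)
d=kt[:2]-ball[0][:2];print(np.linalg.norm(d),np.degrees(np.arctan2(d[1],d[0])),np.linalg.norm(cell[0][:2]-kt[:2]),np.degrees(np.arctan2(*(cell[0]-kt)[1::-1])))
h=[atz("top",s(*p),.014) for p in((63,34),(455,100),(428,263),(33,195))]
for p in h: print(p)
for a,b in((0,1),(3,2)):
  e=h[b]-h[a];print(np.degrees(np.arctan2(e[1],e[0])),np.linalg.norm(e))
```

```text
ball (array([0.612 , 0.0473, 0.1025]), np.float64(0.0019547851887031053))
ball z.099 [0.6121 0.0468 0.099 ] [0.6102 0.0503 0.099 ]
knob top [ 0.5923 -0.0508  0.086 ] [ 0.5842 -0.0277  0.088 ] [ 0.6005 -0.0732  0.088 ]
knob scene mid [ 0.5924 -0.0484  0.075 ]
cell top (array([ 0.5732, -0.1615,  0.1301]), np.float64(0.003686396336661608))
0.099993306412122 -101.37815556094735 0.11232687636600244 -99.78158543320072
[0.6685 0.0531 0.014 ]
[ 0.6228 -0.2085  0.014 ]
[ 0.5139 -0.188   0.014 ]
[0.5606 0.0725 0.014 ]
-99.90978868428856 0.26561311673416066
-100.14978959634503 0.26464186574630744
```

```bash
cat >> h.py <<'E'
K=np.array([.592,-.050]);U=np.array([np.cos(np.radians(80)),np.sin(np.radians(80))])
def plan(xy,z,yaw,n):
    "rows (mm, deg) for a straight path to the goal in n rows, tool down"
    o=ctrl.get_obs(); p=o["ee_pos"]; y0=o["eef_rot"][2]; D=np.r_[xy,z]-p; dy=np.radians(yaw)-y0
    print("t",round(o["time_s"],2),"pos",p.round(4),"rpy",np.degrees(o["eef_rot"]).round(1),"F",o["force"].round(1),"M",o["moment"].round(2),"g",round(o["grip_width"],4),"q6",o["qpos"][5].round(2))
    for i in range(n):
        a=y0+dy*i/n; d=D/n*1000
        print([round(v,1) for v in (np.cos(a)*d[0]+np.sin(a)*d[1], np.sin(a)*d[0]-np.cos(a)*d[1], -d[2], -np.degrees(dy)/n)])
E
python3 -c "
from h import *
plan(K+.07*U,.213,80,20)"
```

```text
t 0.1 pos [ 0.1723 -0.5221  0.213 ] rpy [-179.9   -0.    18.3] F [ 0.2 -0.6 -0.9] M [0.05 0.02 0.  ] g 0.094 q6 -0.07
[np.float64(29.0), np.float64(-18.9), np.float64(-0.0), np.float64(-3.1)]
[np.float64(30.0), np.float64(-17.3), np.float64(-0.0), np.float64(-3.1)]
[np.float64(30.8), np.float64(-15.7), np.float64(-0.0), np.float64(-3.1)]
[np.float64(31.6), np.float64(-14.0), np.float64(-0.0), np.float64(-3.1)]
[np.float64(32.4), np.float64(-12.3), np.float64(-0.0), np.float64(-3.1)]
[np.float64(33.0), np.float64(-10.5), np.float64(-0.0), np.float64(-3.1)]
[np.float64(33.5), np.float64(-8.7), np.float64(-0.0), np.float64(-3.1)]
[np.float64(33.9), np.float64(-6.9), np.float64(-0.0), np.float64(-3.1)]
[np.float64(34.2), np.float64(-5.1), np.float64(-0.0), np.float64(-3.1)]
[np.float64(34.5), np.float64(-3.2), np.float64(-0.0), np.float64(-3.1)]
[np.float64(34.6), np.float64(-1.4), np.float64(-0.0), np.float64(-3.1)]
[np.float64(34.6), np.float64(0.5), np.float64(-0.0), np.float64(-3.1)]
[np.float64(34.5), np.float64(2.4), np.float64(-0.0), np.float64(-3.1)]
[np.float64(34.4), np.float64(4.2), np.float64(-0.0), np.float64(-3.1)]
[np.float64(34.1), np.float64(6.1), np.float64(-0.0), np.float64(-3.1)]
[np.float64(33.7), np.float64(7.9), np.float64(-0.0), np.float64(-3.1)]
[np.float64(33.2), np.float64(9.7), np.float64(-0.0), np.float64(-3.1)]
[np.float64(32.7), np.float64(11.5), np.float64(-0.0), np.float64(-3.1)]
[np.float64(32.0), np.float64(13.2), np.float64(-0.0), np.float64(-3.1)]
[np.float64(31.2), np.float64(14.9), np.float64(-0.0), np.float64(-3.1)]
```

Emit:
play_rows(commands=[{"dx":0.029,"dy":-0.019,"az":-3},{"dx":0.03,"dy":-0.017,"az":-3},{"dx":0.031,"dy":-0.016,"az":-3},{"dx":0.032,"dy":-0.014,"az":-3},{"dx":0.032,"dy":-0.012,"az":-3}], claw=0, squeeze=15)

```text
validation failed for argument at $.co...
```

Emit:
play_rows(commands=[{"dx":0.033,"dy":-0.01,"az":-3},{"dx":0.033,"dy":-0.009,"az":-3},{"dx":0.034,"dy":-0.007,"az":-3},{"dx":0.034,"dy":-0.005,"az":-3},{"dx":0.034,"dy":-0.003,"az":-3}])

```text
validation failed for argument at $.co...
```

```bash
python3 -c "
from h import *
plan(K+.07*U,.213,80,15)"
```

```text
t 0.1 pos [ 0.1723 -0.5221  0.213 ] rpy [-179.9   -0.    18.3] F [ 0.2 -0.6 -0.9] M [0.05 0.02 0.  ] g 0.094 q6 -0.07
[np.float64(38.6), np.float64(-25.2), np.float64(-0.0), np.float64(-4.1)]
[np.float64(40.4), np.float64(-22.4), np.float64(-0.0), np.float64(-4.1)]
[np.float64(41.9), np.float64(-19.4), np.float64(-0.0), np.float64(-4.1)]
[np.float64(43.1), np.float64(-16.4), np.float64(-0.0), np.float64(-4.1)]
[np.float64(44.2), np.float64(-13.2), np.float64(-0.0), np.float64(-4.1)]
[np.float64(45.0), np.float64(-10.0), np.float64(-0.0), np.float64(-4.1)]
[np.float64(45.6), np.float64(-6.8), np.float64(-0.0), np.float64(-4.1)]
[np.float64(46.0), np.float64(-3.5), np.float64(-0.0), np.float64(-4.1)]
[np.float64(46.1), np.float64(-0.2), np.float64(-0.0), np.float64(-4.1)]
[np.float64(46.0), np.float64(3.1), np.float64(-0.0), np.float64(-4.1)]
[np.float64(45.7), np.float64(6.4), np.float64(-0.0), np.float64(-4.1)]
[np.float64(45.1), np.float64(9.7), np.float64(-0.0), np.float64(-4.1)]
[np.float64(44.3), np.float64(12.9), np.float64(-0.0), np.float64(-4.1)]
[np.float64(43.3), np.float64(16.1), np.float64(-0.0), np.float64(-4.1)]
[np.float64(42.0), np.float64(19.1), np.float64(-0.0), np.float64(-4.1)]
```

All six keys seem to be needed in each row.

Emit:
play_rows(commands=[{"dx":0.029,"dy":-0.019,"dz":0,"ax":0,"ay":0,"az":-3},{"dx":0.03,"dy":-0.017,"dz":0,"ax":0,"ay":0,"az":-3},{"dx":0.031,"dy":-0.016,"dz":0,"ax":0,"ay":0,"az":-3},{"dx":0.032,"dy":-0.014,"dz":0,"ax":0,"ay":0,"az":-3},{"dx":0.032,"dy":-0.012,"dz":0,"ax":0,"ay":0,"az":-3}], claw=0, squeeze=15)

```text
time_s: 0.52
ee_pos: [0.2804, -0.385, 0.2104]
eef_rot: [-3.137, -0.0, 0.582]
force: [0.3, -0.2, -0.2]
grip_width: 0.064
```

Emit:
play_rows(commands=[{"dx":0.033,"dy":-0.01,"dz":0,"ax":0,"ay":0,"az":-3},{"dx":0.033,"dy":-0.009,"dz":0,"ax":0,"ay":0,"az":-3},{"dx":0.034,"dy":-0.007,"dz":0,"ax":0,"ay":0,"az":-3},{"dx":0.034,"dy":-0.005,"dz":0,"ax":0,"ay":0,"az":-3},{"dx":0.034,"dy":-0.003,"dz":0,"ax":0,"ay":0,"az":-3}])

```text
time_s: 0.93
ee_pos: [0.3916, -0.2433, 0.21]
eef_rot: [-3.135, -0.002, 0.856]
force: [0.6, 0.4, -0.6]
grip_width: 0.0309
```

```bash
sed -i 's/round(v,1) for/float(round(v,1)) for/' h.py; python3 -c "
from h import *
plan(K+.07*U,.213,80,15)"
```

```text
t 0.93 pos [ 0.3916 -0.2433  0.21  ] rpy [-1.796e+02 -1.000e-01  4.900e+01] F [ 0.6  0.4 -0.6] M [-0.   -0.06  0.06] g 0.0309 q6 0.08
[22.5, -0.8, -0.2, -2.1]
[22.5, 0.0, -0.2, -2.1]
[22.5, 0.9, -0.2, -2.1]
[22.4, 1.7, -0.2, -2.1]
[22.4, 2.5, -0.2, -2.1]
[22.3, 3.3, -0.2, -2.1]
[22.1, 4.1, -0.2, -2.1]
[22.0, 4.9, -0.2, -2.1]
[21.8, 5.7, -0.2, -2.1]
[21.6, 6.4, -0.2, -2.1]
[21.3, 7.2, -0.2, -2.1]
[21.0, 8.0, -0.2, -2.1]
[20.7, 8.7, -0.2, -2.1]
[20.4, 9.5, -0.2, -2.1]
[20.1, 10.2, -0.2, -2.1]
```

Emit:
play_rows(commands=[{"dx":0.034,"dy":-0.001,"dz":0,"ax":0,"ay":0,"az":-3},{"dx":0.034,"dy":0.001,"dz":0,"ax":0,"ay":0,"az":-3},{"dx":0.034,"dy":0.003,"dz":0,"ax":0,"ay":0,"az":-3},{"dx":0.034,"dy":0.005,"dz":0,"ax":0,"ay":0,"az":-3},{"dx":0.033,"dy":0.007,"dz":0,"ax":0,"ay":0,"az":-3}])

```text
time_s: 1.35
ee_pos: [0.504, -0.1038, 0.2098]
eef_rot: [-3.135, -0.003, 1.131]
force: [-0.2, -1.3, -0.2]
grip_width: 0.0007
```

Emit:
play_rows(commands=[{"dx":0.033,"dy":0.009,"dz":0,"ax":0,"ay":0,"az":-3},{"dx":0.033,"dy":0.011,"dz":0,"ax":0,"ay":0,"az":-3},{"dx":0.032,"dy":0.012,"dz":0,"ax":0,"ay":0,"az":-3},{"dx":0.031,"dy":0.014,"dz":0,"ax":0,"ay":0,"az":-3},{"dx":0.02,"dy":0.01,"dz":0,"ax":0,"ay":0,"az":-3}])

```text
time_s: 1.77
ee_pos: [0.6106, 0.0279, 0.2083]
eef_rot: [-3.133, -0.005, 1.409]
force: [0.2, 0.2, -0.0]
grip_width: 0.0005
```

```bash
python3 -c "
from h import *
plan(K+.07*U,.140,80,5)"
```

```text
t 1.77 pos [0.6106 0.0279 0.2083] rpy [-179.5   -0.3   80.7] F [ 0.2  0.2 -0. ] M [-0.04 -0.04  0.  ] g 0.0005 q6 0.14
[-2.0, -1.0, 13.7, 0.1]
[-2.0, -1.0, 13.7, 0.1]
[-2.0, -1.0, 13.7, 0.1]
[-2.0, -1.0, 13.7, 0.1]
[-2.0, -1.0, 13.7, 0.1]
```

Emit:
play_rows(commands=[{"dx":-0.003,"dy":-0.001,"dz":0.014,"ax":0,"ay":0,"az":0},{"dx":-0.003,"dy":-0.001,"dz":0.014,"ax":0,"ay":0,"az":0},{"dx":-0.003,"dy":-0.001,"dz":0.014,"ax":0,"ay":0,"az":0},{"dx":-0.002,"dy":-0.001,"dz":0.014,"ax":0,"ay":0,"az":0},{"dx":0,"dy":-0.001,"dz":0.012,"ax":0,"ay":0,"az":0.5}])

```text
time_s: 2.18
ee_pos: [0.6059, 0.024, 0.137]
eef_rot: [-3.134, -0.006, 1.412]
force: [0.1, 0.4, -0.2]
grip_width: 0.0002
```

```bash
python3 -c "
from h import *
plan(K+.07*U,.088,80,5)
im=viewer.camera('scene'); cv2.imwrite('pics/s1.png',cv2.resize(im[120:330,170:450,::-1],(700,525),interpolation=cv2.INTER_CUBIC))"
```

```text
t 2.18 pos [0.6059 0.024  0.137 ] rpy [-179.6   -0.3   80.9] F [ 0.1  0.4 -0.2] M [-0.07 -0.12  0.02] g 0.0002 q6 0.13
[-1.1, -0.2, 9.8, 0.2]
[-1.1, -0.2, 9.8, 0.2]
[-1.1, -0.2, 9.8, 0.2]
[-1.1, -0.2, 9.8, 0.2]
[-1.1, -0.2, 9.8, 0.2]
```

View pics/s1.png

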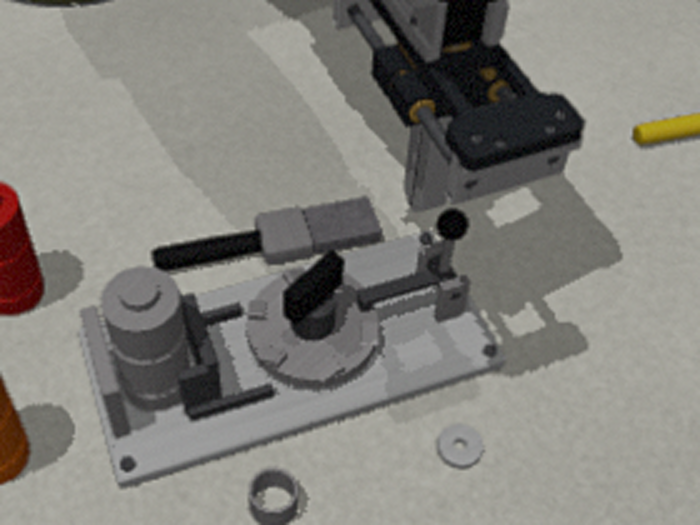

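```bash
python3 -c "
from h import *
o=ctrl.get_obs();p=o['ee_pos'];print(p)
R=cv2.Rodrigues
from scipy.spatial.transform import Rotation as S
M=S.from_euler('xyz',o['eef_rot']).as_matrix()
P=[p+M@np.array(v) for v in ([0,0,.008],[0,.012,.008],[0,-.012,.008],[0,0,-.09],[0,.0885,-.09],[0,-.0885,-.09])]
print(((proj('scene',P)-[170,120])*2.5).round())
print(proj('top',P).round())
im=viewer.camera('top'); cv2.imwrite('pics/t1.png',cv2.resize(im[80:290,120:400,::-1],(700,525),interpolation=cv2.INTER_CUBIC))"
```

```text
[0.60482965 0.02413473 0.13442799]
[[420. 206.]
 [428. 220.]
 [412. 194.]
 [437.  95.]
 [512. 203.]
 [374.   6.]]
[[216. 154.]
 [218. 146.]
 [215. 162.]
 [210. 140.]
 [222.  73.]
 [199. 210.]]
```

View pics/t1.png

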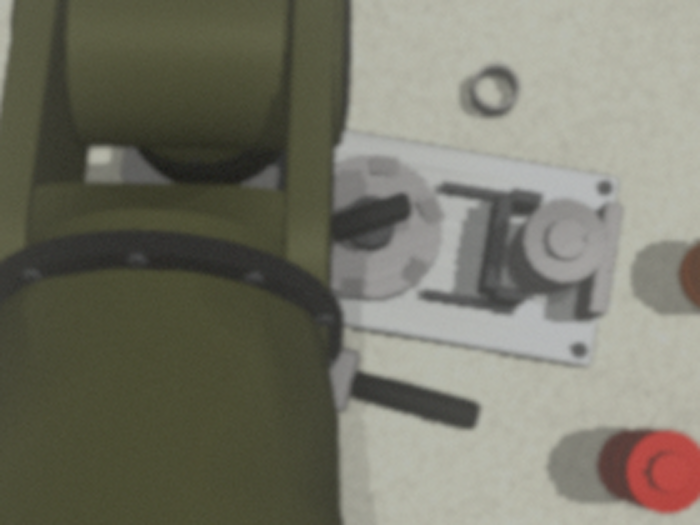

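Fingertips appear at (425,205), as projected, and stand inside the ball at (452,224). The top view is blocked by the arm. I'll descend, then push outward.

Emit:
play_rows(commands=[{"dx":-0.003,"dy":0,"dz":0.009,"ax":0,"ay":0,"az":0.5},{"dx":-0.002,"dy":0,"dz":0.009,"ax":0,"ay":0,"az":0},{"dx":0,"dy":0,"dz":0.009,"ax":0,"ay":0,"az":0},{"dx":0,"dy":0,"dz":0.009,"ax":0,"ay":0,"az":0},{"dx":0,"dy":0,"dz":0.008,"ax":0,"ay":0,"az":0}])

```text
time_s: 2.7
ee_pos: [0.6054, 0.0188, 0.0915]
eef_rot: [-3.135, -0.006, 1.402]
force: [-0.4, -0.3, 0.1]
grip_width: 0.0006
```

```bash
python3 -c "
from h import *
plan(K+.125*U,.086,80,10)"
```

```text
t 2.7 pos [0.6054 0.0188 0.0915] rpy [-179.6   -0.3   80.3] F [-0.4 -0.3  0.1] M [-0.07 -0.1  -0.04] g 0.0006 q6 0.13
[5.5, -0.1, 0.6, 0.0]
[5.5, -0.1, 0.6, 0.0]
[5.5, -0.1, 0.6, 0.0]
[5.5, -0.1, 0.6, 0.0]
[5.5, -0.1, 0.6, 0.0]
[5.5, -0.1, 0.6, 0.0]
[5.5, -0.1, 0.6, 0.0]
[5.5, -0.1, 0.6, 0.0]
[5.5, -0.1, 0.6, 0.0]
[5.5, -0.1, 0.6, 0.0]
```

Emit:
play_rows(commands=[{"dx":0.005,"dy":0,"dz":0.001,"ax":0,"ay":0,"az":0},{"dx":0.006,"dy":0,"dz":0.001,"ax":0,"ay":0,"az":0},{"dx":0.006,"dy":0,"dz":0.001,"ax":0,"ay":0,"az":0},{"dx":0.006,"dy":0,"dz":0,"ax":0,"ay":0,"az":0},{"dx":0.006,"dy":0,"dz":0,"ax":0,"ay":0,"az":0}])

```text
time_s: 3.12
ee_pos: [0.6102, 0.0495, 0.0866]
eef_rot: [-3.133, -0.005, 1.401]
force: [0.7, -0.7, 0.3]
grip_width: 0.0005
```

Emit:
play_rows(commands=[{"dx":0.006,"dy":0,"dz":0,"ax":0,"ay":0,"az":0},{"dx":0.006,"dy":0,"dz":0,"ax":0,"ay":0,"az":0},{"dx":0.006,"dy":0,"dz":0,"ax":0,"ay":0,"az":0},{"dx":0.006,"dy":0,"dz":0,"ax":0,"ay":0,"az":0},{"dx":0.006,"dy":0,"dz":0,"ax":0,"ay":0,"az":0}])

```text
time_s: 3.53
ee_pos: [0.6162, 0.0834, 0.088]
eef_rot: [-3.135, -0.006, 1.402]
force: [0.1, 0.1, -0.1]
grip_width: 0.0006
```

```bash
python3 -c "
from h import *
plan(K,.150,80,10)
im=viewer.camera('scene'); cv2.imwrite('pics/s2.png',cv2.resize(im[120:330,170:450,::-1],(700,525),interpolation=cv2.INTER_CUBIC))"
```

```text
t 3.53 pos [0.6162 0.0834 0.088 ] rpy [-179.6   -0.3   80.4] F [ 0.1  0.1 -0.1] M [-0.07 -0.05  0.01] g 0.0006 q6 0.24
[-13.6, -0.2, -6.2, 0.0]
[-13.6, -0.1, -6.2, 0.0]
[-13.6, -0.1, -6.2, 0.0]
[-13.6, -0.1, -6.2, 0.0]
[-13.6, -0.1, -6.2, 0.0]
[-13.6, -0.1, -6.2, 0.0]
[-13.6, -0.1, -6.2, 0.0]
[-13.6, -0.1, -6.2, 0.0]
[-13.6, -0.1, -6.2, 0.0]
[-13.6, -0.1, -6.2, 0.0]
```

View pics/s2.png

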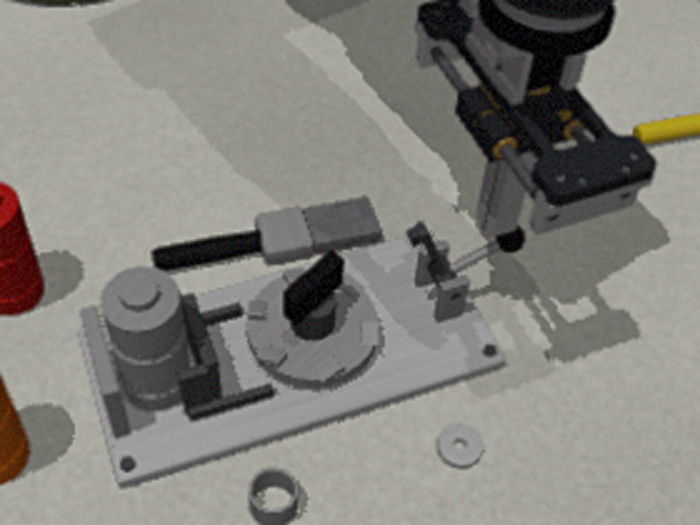

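The pawl is over: the ball is at (510,240), the nose is up at (418,235), and the wheel hasn't moved. Next I'll lift, go over the knob, open the gripper and align it with the wing at about 110° yaw.

Emit:
play_rows(commands=[{"dx":0,"dy":0,"dz":-0.02,"ax":0,"ay":0,"az":0},{"dx":0,"dy":0,"dz":-0.025,"ax":0,"ay":0,"az":0},{"dx":0,"dy":0,"dz":-0.025,"ax":0,"ay":0,"az":0},{"dx":0,"dy":0,"dz":-0.02,"ax":0,"ay":0,"az":0},{"dx":-0.01,"dy":0,"dz":-0.01,"ax":0,"ay":0,"az":-3}])

```text
time_s: 4.0
ee_pos: [0.6138, 0.0762, 0.1884]
eef_rot: [-3.129, -0.005, 1.457]
force: [-0.1, -0.0, 0.2]
grip_width: 0.0008
```

```bash
python3 -c "
from h import *
plan(K,.180,110,9)"
```

```text
t 4.0 pos [0.6138 0.0762 0.1884] rpy [-179.3   -0.3   83.5] F [-0.1 -0.   0.2] M [ 0.02 -0.06 -0.02] g 0.0008 q6 0.17
[-14.2, -0.8, 0.9, -2.9]
[-14.1, -1.5, 0.9, -2.9]
[-14.0, -2.3, 0.9, -2.9]
[-13.9, -3.0, 0.9, -2.9]
[-13.7, -3.7, 0.9, -2.9]
[-13.5, -4.4, 0.9, -2.9]
[-13.3, -5.1, 0.9, -2.9]
[-13.0, -5.8, 0.9, -2.9]
[-12.7, -6.4, 0.9, -2.9]
```

Emit:
play_rows(commands=[{"dx":-0.014,"dy":-0.001,"dz":0.001,"ax":0,"ay":0,"az":-3},{"dx":-0.014,"dy":-0.0015,"dz":0.001,"ax":0,"ay":0,"az":-3},{"dx":-0.014,"dy":-0.002,"dz":0.001,"ax":0,"ay":0,"az":-3},{"dx":-0.014,"dy":-0.003,"dz":0.001,"ax":0,"ay":0,"az":-3},{"dx":-0.014,"dy":-0.004,"dz":0.001,"ax":0,"ay":0,"az":-3}], claw=0.55)

```text
time_s: 4.42
ee_pos: [0.603, 0.005, 0.1877]
eef_rot: [-3.138, -0.008, 1.734]
force: [0.8, -0.5, 0.0]
grip_width: 0.0304
```

Emit:
play_rows(commands=[{"dx":-0.013,"dy":-0.004,"dz":0.001,"ax":0,"ay":0,"az":-3},{"dx":-0.013,"dy":-0.005,"dz":0.001,"ax":0,"ay":0,"az":-3},{"dx":-0.013,"dy":-0.006,"dz":0.001,"ax":0,"ay":0,"az":-3},{"dx":-0.009,"dy":-0.005,"dz":0.001,"ax":0,"ay":0,"az":-2},{"dx":0,"dy":0,"dz":0,"ax":0,"ay":0,"az":0}])

```text
time_s: 4.83
ee_pos: [0.5942, -0.051, 0.1834]
eef_rot: [-3.14, -0.008, 1.937]
force: [-0.3, -0.1, -0.3]
grip_width: 0.0516
```

```bash
python3 -c "
from h import *
plan(K,.110,110,5)"
```

```text
t 4.83 pos [ 0.5942 -0.051   0.1834] rpy [-179.9   -0.4  111. ] F [-0.3 -0.1 -0.3] M [ 0.02 -0.12 -0.02] g 0.0516 q6 -0.52
[0.3, -0.3, 14.7, 0.2]
[0.3, -0.3, 14.7, 0.2]
[0.3, -0.3, 14.7, 0.2]
[0.3, -0.3, 14.7, 0.2]
[0.3, -0.3, 14.7, 0.2]
```

Emit:
play_rows(commands=[{"dx":0,"dy":-0.001,"dz":0.015,"ax":0,"ay":0,"az":0},{"dx":0,"dy":-0.001,"dz":0.015,"ax":0,"ay":0,"az":0},{"dx":0.001,"dy":0,"dz":0.015,"ax":0,"ay":0,"az":0},{"dx":0,"dy":0,"dz":0.012,"ax":0,"ay":0,"az":0},{"dx":0,"dy":0,"dz":0.01,"ax":0,"ay":0,"az":0.5}])

```text
time_s: 5.25
ee_pos: [0.5934, -0.0489, 0.1171]
eef_rot: [3.138, -0.005, 1.92]
force: [0.9, 0.8, -0.3]
grip_width: 0.0517
```

```bash
python3 -c "
from h import *
plan(K,.072,110,5)
im=viewer.camera('scene'); cv2.imwrite('pics/s3.png',cv2.resize(im[120:330,170:450,::-1],(700,525),interpolation=cv2.INTER_CUBIC))"
```

```text
t 5.25 pos [ 0.5934 -0.0489  0.1171] rpy [179.8  -0.3 110. ] F [ 0.9  0.8 -0.3] M [ 0.02 -0.09  0.04] g 0.0517 q6 -0.5
[-0.1, -0.3, 9.0, 0.0]
[-0.1, -0.3, 9.0, 0.0]
[-0.1, -0.3, 9.0, 0.0]
[-0.1, -0.3, 9.0, 0.0]
[-0.1, -0.3, 9.0, 0.0]
```

View pics/s3.png

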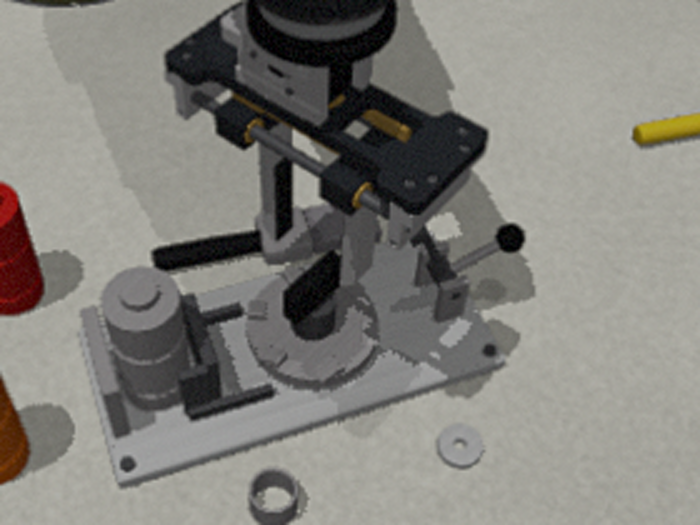

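The fingers straddle the wing at (313,285), with the pawl still over at (510,238). I'll descend and close.

Emit:
play_rows(commands=[{"dx":0,"dy":0,"dz":0.01,"ax":0,"ay":0,"az":0},{"dx":0,"dy":-0.001,"dz":0.01,"ax":0,"ay":0,"az":0},{"dx":0,"dy":0,"dz":0.01,"ax":0,"ay":0,"az":0},{"dx":0,"dy":0,"dz":0.008,"ax":0,"ay":0,"az":0},{"dx":0,"dy":0,"dz":0.006,"ax":0,"ay":0,"az":0}])

```text
time_s: 5.72
ee_pos: [0.5926, -0.0479, 0.0688]
eef_rot: [3.139, -0.006, 1.918]
force: [-0.6, -0.3, 0.2]
grip_width: 0.0517
```

Emit:
play_rows(commands=[{"dx":0,"dy":0,"dz":0,"ax":0,"ay":0,"az":0},{"dx":0,"dy":0,"dz":0,"ax":0,"ay":0,"az":0},{"dx":0,"dy":0,"dz":0,"ax":0,"ay":0,"az":0},{"dx":0,"dy":0,"dz":0,"ax":0,"ay":0,"az":0},{"dx":0,"dy":0,"dz":0,"ax":0,"ay":0,"az":0}], claw=0, squeeze=15)

```text
time_s: 6.13
ee_pos: [0.5927, -0.048, 0.0683]
eef_rot: [3.139, -0.006, 1.918]
force: [-0.2, -0.1, 0.7]
grip_width: 0.0221
```

Emit:
play_rows(commands=[{"dx":0,"dy":0,"dz":0,"ax":0,"ay":0,"az":0},{"dx":0,"dy":0,"dz":0,"ax":0,"ay":0,"az":0},{"dx":0,"dy":0,"dz":0,"ax":0,"ay":0,"az":0},{"dx":0,"dy":0,"dz":0,"ax":0,"ay":0,"az":0},{"dx":0,"dy":0,"dz":0,"ax":0,"ay":0,"az":0}])

```text
time_s: 6.55
ee_pos: [0.5924, -0.0482, 0.069]
eef_rot: [3.139, -0.006, 1.917]
force: [-1.8, -0.4, -1.1]
grip_width: 0.0138
```

```bash
python3 -c "
from h import *
plan(K,.072,170,1)"
```

```text
t 6.55 pos [ 0.5924 -0.0482  0.069 ] rpy [179.9  -0.3 109.9] F [-1.8 -0.4 -1.1] M [-0.09  0.07 -0.01] g 0.0138 q6 -0.5
[-1.5, -1.0, -3.0, -60.1]
```

Emit:
play_rows(commands=[{"dx":0,"dy":0,"dz":0,"ax":0,"ay":0,"az":-4},{"dx":0,"dy":0,"dz":0,"ax":0,"ay":0,"az":-4},{"dx":0,"dy":0,"dz":0,"ax":0,"ay":0,"az":-4},{"dx":0,"dy":0,"dz":0,"ax":0,"ay":0,"az":-4},{"dx":0,"dy":0,"dz":0,"ax":0,"ay":0,"az":-4}])

```text
time_s: 6.97
ee_pos: [0.592, -0.0485, 0.069]
eef_rot: [3.138, -0.005, 2.278]
force: [-1.9, -0.4, -0.3]
grip_width: 0.0138
```

```bash
python3 -c "
from h import *
plan(K,.069,170,1)"
```

```text
t 6.97 pos [ 0.592  -0.0485  0.069 ] rpy [179.8  -0.3 130.5] F [-1.9 -0.4 -0.3] M [-0.2   0.2  -0.07] g 0.0138 q6 -0.86
[-1.2, -1.0, -0.0, -39.5]
```

Turning cleanly with low forces.

Emit:
play_rows(commands=[{"dx":0,"dy":0,"dz":0,"ax":0,"ay":0,"az":-4},{"dx":0,"dy":0,"dz":0,"ax":0,"ay":0,"az":-4},{"dx":0,"dy":0,"dz":0,"ax":0,"ay":0,"az":-4},{"dx":0,"dy":0,"dz":0,"ax":0,"ay":0,"az":-4},{"dx":0,"dy":0,"dz":0,"ax":0,"ay":0,"az":-4}])

```text
time_s: 7.38
ee_pos: [0.5917, -0.0488, 0.0689]
eef_rot: [3.138, -0.004, 2.645]
force: [-1.5, -0.6, -0.6]
grip_width: 0.0137
```

Emit:
play_rows(commands=[{"dx":0,"dy":0,"dz":0,"ax":0,"ay":0,"az":-2},{"dx":0,"dy":0,"dz":0,"ax":0,"ay":0,"az":-2},{"dx":0,"dy":0,"dz":0,"ax":0,"ay":0,"az":-2},{"dx":0,"dy":0,"dz":0,"ax":0,"ay":0,"az":-2},{"dx":0,"dy":0,"dz":0,"ax":0,"ay":0,"az":-2}])

```text
time_s: 7.8
ee_pos: [0.5916, -0.049, 0.069]
eef_rot: [3.138, -0.004, 2.831]
force: [-1.1, -1.4, -1.9]
grip_width: 0.0139
```

```bash
python3 -c "
from h import *
plan(K,.069,170,1)"
```

```text
t 7.8 pos [ 0.5916 -0.049   0.069 ] rpy [179.8  -0.2 162.2] F [-1.1 -1.4 -1.9] M [-0.15  0.1  -0.09] g 0.0139 q6 -1.41
[-0.7, -0.8, -0.0, -7.8]
```

Emit:
play_rows(commands=[{"dx":0,"dy":0,"dz":0,"ax":0,"ay":0,"az":-2},{"dx":0,"dy":0,"dz":0,"ax":0,"ay":0,"az":-2},{"dx":0,"dy":0,"dz":0,"ax":0,"ay":0,"az":-2},{"dx":0,"dy":0,"dz":0,"ax":0,"ay":0,"az":-2},{"dx":0,"dy":0,"dz":0,"ax":0,"ay":0,"az":-2}])

```text
time_s: 8.22
ee_pos: [0.5915, -0.0492, 0.069]
eef_rot: [3.137, -0.003, 3.015]
force: [-0.6, -0.3, -0.6]
grip_width: 0.0145
```

```bash
python3 -c "
from h import *
plan(K,.069,170,1)"
```

```text
t 8.22 pos [ 0.5915 -0.0492  0.069 ] rpy [179.8  -0.2 172.7] F [-0.6 -0.3 -0.6] M [-0.05  0.12 -0.4 ] g 0.0145 q6 -1.59
[-0.6, -0.7, -0.0, 2.7]
```

Mz has jumped to -0.4 N m and the pads are being spread (14.5 mm), so the stop is likely reached near 170°. I'll make one more small turn to confirm.

Emit:
play_rows(commands=[{"dx":0,"dy":0,"dz":0,"ax":0,"ay":0,"az":-1.5},{"dx":0,"dy":0,"dz":0,"ax":0,"ay":0,"az":-1.5},{"dx":0,"dy":0,"dz":0,"ax":0,"ay":0,"az":0},{"dx":0,"dy":0,"dz":0,"ax":0,"ay":0,"az":0},{"dx":0,"dy":0,"dz":0,"ax":0,"ay":0,"az":0}])

```text
time_s: 8.63
ee_pos: [0.5919, -0.0493, 0.069]
eef_rot: [3.137, -0.002, 3.068]
force: [0.7, 0.9, -1.7]
grip_width: 0.0154
```

```bash
python3 -c "
from h import *
plan(K,.069,170,1)"
```

```text
t 8.63 pos [ 0.5919 -0.0493  0.069 ] rpy [ 1.797e+02 -1.000e-01  1.758e+02] F [ 0.7  0.9 -1.7] M [-0.04 -0.   -0.37] g 0.0154 q6 -1.65
[-0.1, -0.7, -0.0, 5.8]
```

The stop is confirmed: the moment holds at 0.4 N m and the pads slip on the wing. I'll ease back slightly, release and lift.

Emit:
play_rows(commands=[{"dx":0,"dy":0,"dz":0,"ax":0,"ay":0,"az":2},{"dx":0,"dy":0,"dz":0,"ax":0,"ay":0,"az":2},{"dx":0,"dy":0,"dz":0,"ax":0,"ay":0,"az":0},{"dx":0,"dy":0,"dz":0,"ax":0,"ay":0,"az":0},{"dx":0,"dy":0,"dz":0,"ax":0,"ay":0,"az":0}], claw=0.55)

```text
time_s: 9.05
ee_pos: [0.5928, -0.0492, 0.0699]
eef_rot: [3.137, 0.0, 2.995]
force: [0.8, 0.3, -0.1]
grip_width: 0.0449
```

Emit:
play_rows(commands=[{"dx":0,"dy":0,"dz":0,"ax":0,"ay":0,"az":0},{"dx":0,"dy":0,"dz":-0.01,"ax":0,"ay":0,"az":0},{"dx":0,"dy":0,"dz":-0.02,"ax":0,"ay":0,"az":0},{"dx":0,"dy":0,"dz":-0.025,"ax":0,"ay":0,"az":0},{"dx":0,"dy":0,"dz":-0.025,"ax":0,"ay":0,"az":0}])

```text
time_s: 9.47
ee_pos: [0.5905, -0.0492, 0.1493]
eef_rot: [3.137, -0.009, 2.998]
force: [0.0, -0.2, -0.0]
grip_width: 0.0518
```

Emit:
play_rows(commands=[{"dx":0,"dy":0,"dz":-0.03,"ax":0,"ay":0,"az":0},{"dx":0.03,"dy":0,"dz":-0.02,"ax":0,"ay":0,"az":0},{"dx":0.035,"dy":0,"dz":0,"ax":0,"ay":0,"az":0},{"dx":0.035,"dy":0,"dz":0,"ax":0,"ay":0,"az":0},{"dx":0.035,"dy":0,"dz":0,"ax":0,"ay":0,"az":0}])

```text
time_s: 9.88
ee_pos: [0.4578, -0.0306, 0.2106]
eef_rot: [3.137, 0.003, 3.0]
force: [-0.1, 0.6, 0.0]
grip_width: 0.0517
```

Emit:
play_rows(commands=[{"dx":0.035,"dy":0,"dz":0,"ax":0,"ay":0,"az":0},{"dx":0.035,"dy":0,"dz":0,"ax":0,"ay":0,"az":0},{"dx":0.02,"dy":0,"dz":0,"ax":0,"ay":0,"az":0},{"dx":0,"dy":0,"dz":0,"ax":0,"ay":0,"az":0},{"dx":0,"dy":0,"dz":0,"ax":0,"ay":0,"az":0}])

```text
time_s: 10.3
ee_pos: [0.36, -0.0166, 0.214]
eef_rot: [3.137, 0.011, 3.002]
force: [-0.1, 0.5, 0.7]
grip_width: 0.0518
```

```bash
python3 -c "
from h import *
plan(K,.2,170,1)
f=lambda i:cv2.resize(cv2.convertScaleAbs(i[:,:,::-1],alpha=1.4,beta=10),(500,300),interpolation=cv2.INTER_CUBIC)
cv2.imwrite('pics/end.png',np.vstack([f(viewer.camera('top')[115:235,180:380]),f(viewer.camera('scene')[190:310,195:395])]))"
```

```text
t 10.3 pos [ 0.36   -0.0166  0.214 ] rpy [179.7   0.6 172. ] F [-0.1  0.5  0.7] M [ 0.05 -0.16 -0.01] g 0.0518 q6 -1.58
[-234.4, -0.9, 14.0, 2.0]
```

View pics/end.png

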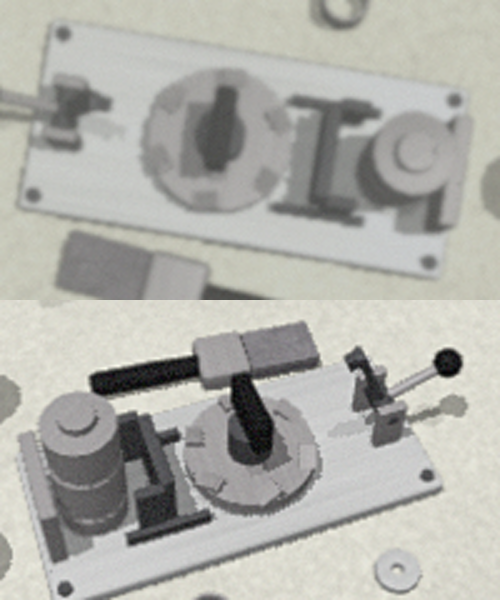

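The final picture shows the wing (228,90)–(217,165) square to the stand, the jaw moved off the cell, the cell at the same pixels as before at (418,152), and the pawl over with its ball at (447,362). The robot is clear.

```bash
python3 -c "
from station import workorder
print(workorder.hand_in())"
```

```text
the job is handed in; nothing more can be done
None
```

The job is handed in at about 10.4 s of the 42 s allowed. `hand_in` gave no verdict, so what follows rests on my own checks.

- **Pawl:** I pushed the ball outward with the closed fingers until the pawl fell over to its stop. The picture taken then showed the wheel still wound on. In the last picture the pawl is still thrown over.
- **Wing knob:** I gripped the wing and turned it about 60° anticlockwise to its stop. There the turning moment rose from about 0.1 to 0.4 N m, and the pads began to slip on the wing. I then released and backed off. The last picture shows the wing square to the stand and the jaw open.
- **Cell:** it stands upright at the same pixels as at the start.
- **Robot:** it is clear of everything, and the measured forces stayed under about 3 N in all readings.

No check failed or disagreed. The spindle and pawl angles were judged from the pictures and the contact with the stop, as they cannot be read directly. The first two move calls were refused because their rows left out some keys; nothing moved.

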